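# Set out the paint mixing place

## Task

Set out the mixing place: stand the green-labelled paint tin in the middle of the round black mat, stand the white mixing cup in the middle of the scale's pan and put the yellow lid squarely on the cup, and stand the red-capped hardener can midway between the mat and the scale, in line with their centres. Everything stands upright and let go; leave the blue-capped thinner can and the roll of tape where they are.

Things in the scene. Friction and masses are not known exactly. Their poses are not given: they have to be found in the camera images.
- tin_center (a point): Small closed steel paint tin with a green band and a green spot on its lid: cylinder 64 mm in diameter, 76 mm high, 0.25 to 0.5 kg. The point is on its axis, 37.5 mm above its underside. Its z axis points up; it is round, so its yaw does not matter.
- cup_center (a point): Open white plastic mixing cup, 60 mm outer diameter at the foot widening to 66 mm at the rim, 85 mm high, wall 3 mm (60 mm clear opening at the rim), empty, 0.04 to 0.09 kg. The point is on its axis, 42.5 mm above its underside. Its z axis points up; it is round, so its yaw does not matter.
- lid_grip (a point): The cup's loose yellow lid, 0.06 kg: disc 80 mm across, 6 mm thick; under it a tapered plug 7 mm deep (50 mm wide, 38 at its bottom) that fits loosely in the cup's mouth; on it a black knob 22 mm across, 34 tall. Starts standing on its plug. Point: on the knob's axis, 36 mm above the plug's bottom, 23 above the disc, 11 below the knob's top; once seated, 71.5 mm above the cup's point. z up.
- hardener_center (a point): Hardener can with a RED screw cap and red stripe: aluminium cylinder 50 mm in diameter up to 75 mm, shoulder, then a cap 28 mm in diameter; 105 mm high in all, 0.13 to 0.25 kg. The point is on its axis, 52.5 mm above its underside. Its z axis points up; it is round, so its yaw does not matter.
- scale_pan (a point): Centre of the top of the steel pan (115 mm across, top 45 mm above the bench) of a fixed grey scale. Its body, 35 mm high, is 130 mm wide along y and reaches 85 mm to the front (-x, display, towards the robot) and 65 mm behind the pan's centre. z up. The pan does not move. The mat lies straight to its left or right, 260 mm off, centre to centre, along the scale's y axis.
- mat_top (a point): Centre of the top face of the fixed round black rubber mat, 130 mm in diameter, 3 mm thick, lying on the bench (top face 3 mm above it), left or right of the scale. The halfway place between the mat and the scale is bare bench.
- thinner_center (a point): Bystander, to be left alone: thinner can of the same shape and size as the hardener can, but with a BLUE cap and stripe. The point is on its axis, 52.5 mm above its underside.
- tape_center (a point): Bystander, to be left alone: roll of orange-brown masking tape lying flat, 90 mm outer and 76 mm inner diameter, 25 mm high. The point is at its centre, 12.5 mm above its underside.
Mind the look-alikes: they are no part of the job. Leave any orange or turquoise look-alike of the part that bears hardener_center alone.

How it is judged:
By the outcome, as a careful person would: the job done as asked, in the order asked, and still so for the second after the job is handed in, with the robot touching nothing.
It also fails if it takes over 112 s, if anything falls off the work surface, if the arm or the gripper's body presses on something with over 40 N, if the wrist force passes 120 N, or if a joint passes its speed limit or range.

## Robot

A 6-joint arm with a two-finger parallel gripper is mounted at the origin on the work surface. World frame = base frame: x ahead of the robot, y to its left, z up, the work surface at z = 0. Lengths are in mm, angles in rad, forces in N, time in s.
With the tool pointing down it reaches from about 350 to 975 mm from the base axis. Payload 7.1 kg.
Tool frame: the origin (TCP) lies between the finger pads; the fingertips stand 19 mm ahead of it and the grasp point (between the pads) is the TCP; z points along the fingers, y is the line along which they close (so a half turn about z gives the same grasp; the last joint's range is limited). The gripper opens to 88 mm and grips with 3 to 60 N. Pads are 20 mm wide; open, the fingers measure 115 mm over their backs; the gripper's body (75 mm by 178 mm) begins 61 mm behind the grasp point.
Start: joints at [-1.166, 0.423, 1.63, -0, 1.089, -0.019], TCP at [257.032, -569.684, 241.675] pointing down, gripper open.
Joint ranges: [-3, 3], [-0.9, 2.11], [0.09, 2.58], [-1.31, 4.45], [0.11, 2.69], [-2.54, 2.54]. Speed limits (rad/s): [2.39, 2.39, 3.01, 3.14, 3.14, 3.14].

## Interface

Orientations are given as a rotation vector (axis times angle).
In Python, from workcell import ctrl gives the robot as it stands.
- The arm moves only by the tool arm_command, never from a script. Its argument "series" is a list of rows, each an object with "linear": the shift along the tool's x, y, z in m, a list of three; "turn": the turn about the tool's z in rad. A call has 1 to 10 rows; each row shifts and turns the commanded pose from where the row before left it, along the tool's axes as they then stand; what a row does not reach is not made up. A row lasts 1/10 s, in which the tool goes at most 50 mm and 8.59 degrees, less where a joint would pass 70% of its speed; a pose out of reach is approached as far as the arm can. A call with a gripper value outside its range is refused whole. "jaw" is the opening, from -1 (shut) to 1 (fully open), set as the call begins (left out, the last holds). The fingers move at their own pace and stop on an object; the grip force is fixed at half the most. Time passes only in rows, so rows that do not move let the fingers close. It gives the time, the measured TCP pose, the force, the opening and the grip force at its end, in the units of the state.
- ctrl.get_obs(): the state, without advancing time (a new reading comes with each control period).
- ctrl.get_image(name): name is "scene" or "side" or "wrist"; returns a dict with "frame" (384x512x3 uint8, blue, green, red), "fx", "fy", "cx", "cy" (pixels), "rvec" (rotation vector, rad) and "tvec" (3), from world to camera coordinates, as OpenCV has them. Camera axes: x right, y down, z forward; pixel columns grow to the right and rows downward; lengths in mm; the calibration is good to about 2 mm. A picture is of the moment at which its call begins. There is no depth.
- ctrl.close_job(): hands the job in; it is judged then, once.
The state is a dict: "t": time; "qpos": joint angles; "qvel": joint speeds; "joint_torque": joint torques, N m; "ee_pos": TCP position; "orientation": TCP orientation; "ft_force": force on the tool from outside, world axes, zero at the start; "moment": the same for the moment, N m; "width": finger opening in mm; "grasp_force": force on a finger pad.
Only numpy, scipy, OpenCV 4.12 (cv2) and the standard library are available. Lean on these libraries where they do the work, as an engineer would, in place of code of your own. Each camera call takes 0.05 s, during which the arm holds its last target. There are 200 camera calls.

## Working session

There is one attempt and no reset: what is moved stays moved. The work goes in short steps, Python scripts to look and compute and a tool call to move; the robot and the scene stay as the last step left them, time stands still between calls to the robot, and variables do not carry over. Pictures are saved under pics/ and viewed, at most 14 in all, crops included, and the job is handed in when it is done.

Besides the shell and the picture viewer there is one more tool, called after "Request:" as name(argument=value, ...), one argument or row to a line, values as JSON. arm_command: Moves the arm, as the interface text tells. Its arguments: {"type":"object","properties":{"series":{"type":"array"},"jaw":{"type":"number"}},"required":["series"]}

```bash
mkdir -p pics; ls; cat > h.py <<'E'
import cv2, numpy as np
from workcell import ctrl
def grab(name, fn):
    d=ctrl.get_image(name); cv2.imwrite('pics/'+fn+'.png',d['frame'])
    np.savez('pics/'+fn+'.npz',**{k:d[k] for k in d}); return d
def ray(d,u,v,z):
    R=cv2.Rodrigues(np.array(d['rvec'],float))[0]; t=np.array(d['tvec'],float).ravel()
    c=-R.T@t; r=R.T@np.array([(u-d['cx'])/d['fx'],(v-d['cy'])/d['fy'],1.])
    return c+r*(z-c[2])/r[2]
def proj(d,p):
    K=np.array([[d['fx'],0,d['cx']],[0,d['fy'],d['cy']],[0,0,1.]])
    return cv2.projectPoints(np.array(p,float).reshape(-1,1,3),np.array(d['rvec'],float),np.array(d['tvec'],float),K,None)[0].reshape(-1,2)
E
python3 - <<'E'
from h import *
ims=[]
for n in ['scene','side','wrist']:
    d=grab(n,n+'0'); R=cv2.Rodrigues(np.array(d['rvec'],float))[0]; print(n,(-R.T@np.array(d['tvec']).ravel()).round(), R[2].round(2))
    if n!='wrist': cv2.imwrite(f'pics/{n}0b.png',cv2.resize(d['frame'],(800,600),interpolation=cv2.INTER_CUBIC))
o=ctrl.get_obs(); print(o)
E
```

```text
pics
scene [904. 718. 698.] [-0.39 -0.7  -0.6 ]
side [-123.  718.  674.] [ 0.57 -0.62 -0.55]
wrist [ 316. -541.  384.] [-0.22 -0.1  -0.97]
{'t': 0.15, 'qpos': array([-1.16599928e+00,  4.23703869e-01,  1.63046394e+00, -3.43559667e-05,
        1.08860795e+00, -1.89975112e-02]), 'qvel': array([-0.00037397, -0.00154081, -0.00193849,  0.00043701, -0.00088206,
        0.00175568]), 'joint_torque': array([ 9.19694367e-05, -5.44983423e+01, -2.73920327e+01,  6.43791701e-02,
        2.05176190e-02, -8.11903828e-05]), 'ee_pos': array([ 256.87673097, -569.34246481,  241.07602535]), 'orientation': array([-3.07019192e+00, -6.60505931e-01,  4.03030136e-04]), 'ft_force': array([-0.2093584 ,  0.5279336 , -0.35275738]), 'moment': array([0.01455422, 0.04062648, 0.00106415]), 'grasp_force': 0.0, 'width': 87.74900255244727}
```

View pics/scene0b.png

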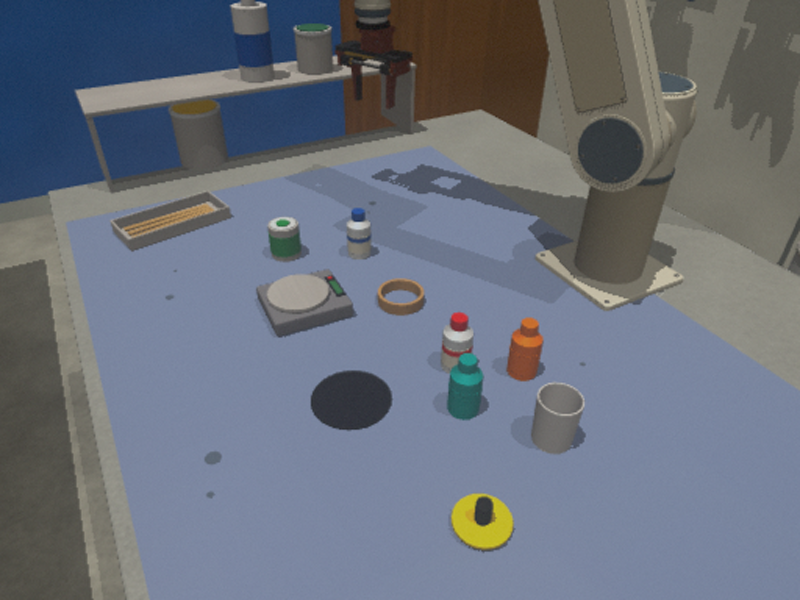

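View pics/side0b.png

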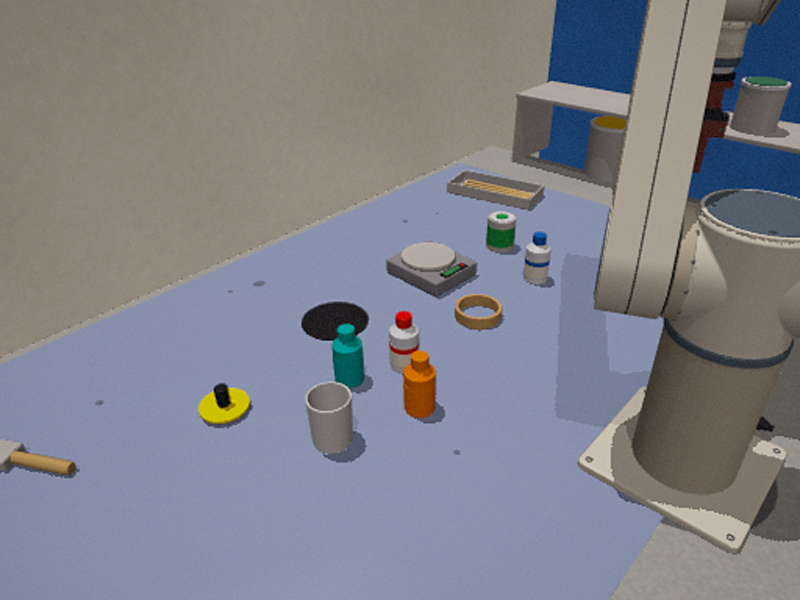

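The pictures show (in 800x600 pixels, scene/side): tin lid (284,224)/(502,216), red cap (459,318)/(404,316), cup rim (559,401)/(330,397), lid knob (484,501)/(222,388), pan (298,293)/(428,256) and mat (351,399)/(335,320). The orange and teal look-alikes stand near the red can.

```bash
python3 - <<'E'
from h import *
S=dict(np.load('pics/scene0.npz'));D=dict(np.load('pics/side0.npz'))
P=dict(tin=(284,224,502,216,76),thin=(358,212,540,235,105),hard=(459,318,404,316,105),teal=(469,360,346,328,105),orange=(529,323,420,356,105),cup=(559,401,330,397,85),knob=(484,501,222,388,47),pan=(298,293,428,256,45),mat=(351,399,335,320,3),tape=(401,290,478,306,25))
k=1/1.5625
def KRT(d):
    K=np.array([[d['fx'],0,d['cx']],[0,d['fy'],d['cy']],[0,0,1.]]);return K@np.c_[cv2.Rodrigues(d['rvec'].astype(float))[0],d['tvec'].ravel()]
for n,(a,b,c,e,z) in P.items():
    X=cv2.triangulatePoints(KRT(S),KRT(D),np.array([[a*k],[b*k]]),np.array([[c*k],[e*k]])).ravel();X=X[:3]/X[3]
    print(n,z,ray(S,a*k,b*k,z)[:2].round(),ray(D,c*k,e*k,z)[:2].round(),X.round())
# ellipse fits: mat dark
def seg(d,m):
    c=max(cv2.findContours(m.astype(np.uint8),cv2.RETR_EXTERNAL,cv2.CHAIN_APPROX_NONE)[0],key=cv2.contourArea)
    return c
for d,u,v in((S,351*k,399*k),(D,335*k,320*k)):
    f=d['frame'];m=np.zeros(f.shape[:2],bool);m0=f.max(2)<60
    r=slice(int(v-30),int(v+30)),slice(int(u-40),int(u+40));m[r]=m0[r]
    c=seg(d,m).reshape(-1,2);w=np.array([ray(d,x,y,3)[:2] for x,y in c],np.float32)
    print('mat',cv2.minEnclosingCircle(w),cv2.fitEllipse(w))
E
```

```text
tin 76 [ 571. -372.] [ 574. -378.] [ 571. -372.   77.]
thin 105 [ 434. -298.] [ 430. -299.] [ 432. -302.  103.]
hard 105 [446. 100.] [442. 101.] [444.  98. 103.]
teal 105 [488. 191.] [489. 187.] [488. 189. 105.]
orange 105 [355. 163.] [352. 164.] [354. 162. 104.]
cup 85 [411. 304.] [403. 301.] [407. 300.  81.]
knob 47 [580. 369.] [579. 372.] [580. 370.  46.]
pan 45 [ 622. -167.] [ 615. -166.] [ 620. -173.   41.]
mat 3 [635.  89.] [634.  88.] [635.  87.   2.]
tape 25 [ 435. -110.] [ 437. -105.] [ 437. -105.   27.]
mat ((632.6828002929688, 87.96511840820312), 61.358489990234375) ((622.2443237304688, 87.10808563232422), (65.92928314208984, 102.97457885742188), 171.116455078125)
mat ((634.965576171875, 89.43714141845703), 63.937957763671875) ((638.6860961914062, 89.61557006835938), (117.1839370727539, 124.88203430175781), 163.5627899169922)
```

Request:
arm_command(
  series=[
    {"linear":[0,0,0],"turn":-0.1435},
    {"linear":[0,0,0],"turn":-0.1435},
    {"linear":[0,0,0],"turn":-0.1435},
    {"linear":[0,0,0],"turn":-0.1435},
    {"linear":[0,0,0],"turn":-0.1435},
    {"linear":[0,0,0],"turn":-0.1435},
    {"linear":[0,0,0],"turn":-0.1435},
    {"linear":[0,0,0],"turn":-0.1435},
    {"linear":[0,0,0],"turn":0},
  ],
  jaw=1,
)

```text
t: 1.05
ee_pos: [257.0, -569.5, 241.4]
orientation: [-2.219, -2.224, -0.0]
ft_force: [0.0, 1.3, 0.2]
width: 87.5
grasp_force: 0.0
```

Request:
arm_command(
  series=[
    {"linear":[0.02,0.04,0],"turn":0},
    {"linear":[0.025,0.04,0],"turn":0},
    {"linear":[0.025,0.04,0],"turn":0},
    {"linear":[0.025,0.04,0],"turn":0},
    {"linear":[0.025,0.04,0],"turn":0},
    {"linear":[0.025,0.04,0],"turn":0},
    {"linear":[0.025,0.04,0],"turn":0},
    {"linear":[0.025,0.034,0],"turn":0},
    {"linear":[0,0,0],"turn":0},
    {"linear":[0,0,0],"turn":0},
  ],
)

```text
t: 2.05
ee_pos: [571.2, -373.6, 241.2]
orientation: [-2.221, -2.221, 0.001]
ft_force: [-0.6, -0.4, 0.5]
width: 87.6
grasp_force: 0.0
```

```bash
python3 - <<'E'
from h import *
d=grab('wrist','w1'); o=ctrl.get_obs(); print(o['ee_pos'].round(1),o['orientation'].round(3),o['qpos'].round(2),o['t'])
print(proj(d,[[571,-374,76],[o['ee_pos'][0],o['ee_pos'][1],76]]))
E
```

```text
[ 570.3 -374.3  241.3] [-2.222e+00 -2.220e+00  1.000e-03] [-0.6   0.51  1.49 -0.    1.14 -0.6 ] 2.1
[[257.8872727  184.02030403]
 [257.27130103 184.30571583]]
```

View pics/w1.png

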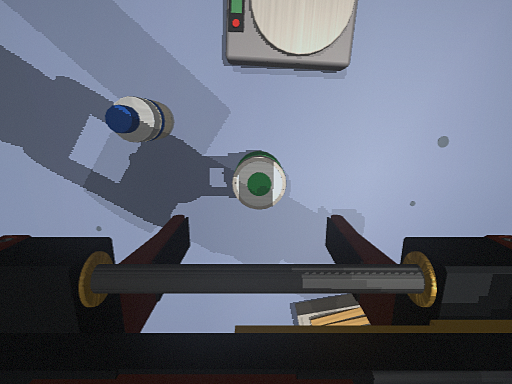

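The wrist view shows the tin's green spot at (259.5,184), within about 1 mm of the estimate. I'll descend and grip.

Request:
arm_command(
  series=[
    {"linear":[0,0.001,0.04],"turn":0},
    {"linear":[0,0,0.045],"turn":0},
    {"linear":[0,0,0.045],"turn":0},
    {"linear":[0,0,0.04],"turn":0},
    {"linear":[0,0,0.03],"turn":0},
    {"linear":[0,0,0],"turn":0},
    {"linear":[0,0,0],"turn":0},
  ],
)

```text
t: 2.8
ee_pos: [570.9, -375.5, 42.0]
orientation: [-2.223, -2.219, 0.0]
ft_force: [0.7, 0.2, 0.4]
width: 87.6
grasp_force: 0.0
```

Request:
arm_command(
  series=[
    {"linear":[0,0,0],"turn":0},
    {"linear":[0,0,0],"turn":0},
    {"linear":[0,0,0],"turn":0},
    {"linear":[0,0,0],"turn":0},
    {"linear":[0,0,0],"turn":0},
    {"linear":[0,0,0],"turn":0},
  ],
  jaw=-1,
)

```text
t: 3.4
ee_pos: [572.6, -374.9, 43.2]
orientation: [2.219, 2.221, 0.0]
ft_force: [-0.2, 0.8, 6.5]
width: 63.8
grasp_force: 30.0
```

Request:
arm_command(
  series=[
    {"linear":[0,0,-0.02],"turn":0},
    {"linear":[0,0,-0.03],"turn":0},
    {"linear":[0,0,-0.04],"turn":0},
    {"linear":[0,0,-0.04],"turn":0},
    {"linear":[0,0,-0.04],"turn":0},
    {"linear":[0,0,-0.03],"turn":0},
    {"linear":[0.03,0.01,0],"turn":0},
    {"linear":[0.04,0.015,0],"turn":0},
    {"linear":[0.04,0.015,0],"turn":0},
    {"linear":[0.02,0.01,0],"turn":0},
  ],
)

```text
t: 4.4
ee_pos: [621.8, -241.0, 241.3]
orientation: [-2.217, -2.223, -0.0]
ft_force: [0.9, -0.6, -2.8]
width: 63.3
grasp_force: 30.0
```

Request:
arm_command(
  series=[
    {"linear":[0,0,0],"turn":0},
    {"linear":[0,0,0],"turn":0},
    {"linear":[0,0,0],"turn":0},
  ],
)

```text
t: 4.7
ee_pos: [621.1, -245.1, 241.4]
orientation: [-2.221, -2.222, 0.001]
ft_force: [-0.6, -0.8, -4.1]
width: 63.6
grasp_force: 30.0
```

```bash
python3 - <<'E'
from h import *
d=grab('wrist','w2'); o=ctrl.get_obs(); print(o['ee_pos'].round(1),o['width'],proj(d,[[619,-168,45],[635,89,3]]))
E
```

```text
[ 621.1 -245.3  241.4] 63.44497142307236 [[ 256.30086827  115.82227464]
 [ 270.87956188 -120.11661897]]
```

Request:
arm_command(
  series=[
    {"linear":[0.03,0,0],"turn":0},
    {"linear":[0.045,0,0],"turn":0},
    {"linear":[0.045,0,0],"turn":0},
    {"linear":[0.045,0,0],"turn":0},
    {"linear":[0.045,0,0],"turn":0},
    {"linear":[0.02,0,0],"turn":0},
    {"linear":[0,0,0],"turn":0},
    {"linear":[0,0,0],"turn":0},
    {"linear":[0,0,0],"turn":0},
  ],
)

```text
t: 5.65
ee_pos: [621.5, -15.9, 241.7]
orientation: [2.222, 2.221, -0.0]
ft_force: [0.1, 0.1, -3.3]
width: 63.7
grasp_force: 30.0
```

```bash
python3 - <<'E'
from h import *
d=grab('wrist','w3'); o=ctrl.get_obs(); print(o['ee_pos'].round(1),o['width'],proj(d,[[619,-168,45],[635,89,3]]))
a=cv2.imread('pics/w2.png');cv2.imwrite('pics/w23.png',np.vstack([a[:290],d['frame'][:290]]))
E
```

```text
[621.5 -16.  241.6] 63.52243393165899 [[255.87339283 283.66016769]
 [267.91888853  95.03693964]]
```

View pics/w23.png

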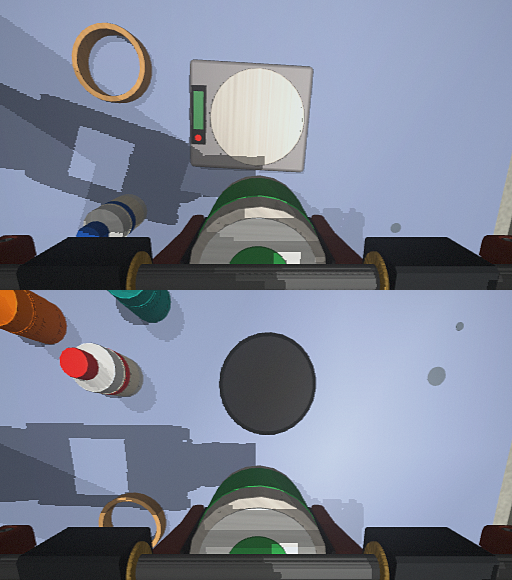

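The upper view shows the pan centred near (257,116) and the lower one the mat near (268,93), both within about 2 mm of the estimates. I'll fit them precisely.

```bash
cat > fit.py <<'E'
from h import *
def circ(d,mask,z,near):
    best=None
    for c in cv2.findContours(mask.astype(np.uint8),cv2.RETR_EXTERNAL,cv2.CHAIN_APPROX_NONE)[0]:
        if cv2.contourArea(c)<150: continue
        h=cv2.convexHull(c)
        if cv2.pointPolygonTest(h,near,False)<0: continue
        w=np.array([ray(d,x,y,z)[:2] for x,y in c.reshape(-1,2)])
        from scipy.optimize import least_squares
        r=least_squares(lambda p:np.hypot(w[:,0]-p[0],w[:,1]-p[1])-p[2],[*w.mean(0),40],loss='soft_l1',f_scale=1).x
        print('circle',r.round(1),'n',len(w))
E
python3 - <<'E'
from fit import *
d=dict(np.load('pics/w3.npz'));f=d['frame'].astype(int)
m=f.max(2)<90; m[180:]=0; circ(d,m,3,(268.,93.))
d=dict(np.load('pics/w2.npz'));f=d['frame'].astype(int)
print(f[116,[200,207,212,257,300,306,310]].tolist())
for th in (185,200,215):
    m=f.min(2)>th; m=m&(f[...,0]-f[...,2]<20);m[152:]=0; circ(d,m,45,(257.,116.))
# scale body outline
m=(f.max(2)-f.min(2)<14)&(f.max(2)>90)
ys,xs=np.where(m[55:160,170:330]); print(cv2.minAreaRect(np.c_[xs+170,ys+55].astype(np.float32)))
for p in [(191,60),(313,68),(304,172),(190,167)]: print(ray(d,*p,35).round(1))
E
```

```text
circle [633.6  88.5  63.7] n 280
[[101, 151, 87], [165, 166, 170], [196, 208, 217], [220, 228, 227], [231, 233, 227], [164, 164, 167], [216, 184, 169]]
circle [ 620.  -169.    54.5] n 267
circle [ 629.4 -166.1   47.1] n 279
circle [3275.6 -248.4 2656.2] n 168
((250.99996948242188, 109.49999237060547), (121.99998474121094, 98.99998474121094), 0.0)
[ 541.4 -104.1   35. ]
[ 686.6 -112.6   35. ]
[ 681.5 -238.4   35. ]
[ 532.7 -232.1   35. ]
```

Request:
arm_command(
  series=[
    {"linear":[0.025,0.003,0],"turn":0},
    {"linear":[0.035,0.004,0],"turn":0},
    {"linear":[0.03,0.003,0],"turn":0},
    {"linear":[0.015,0.002,0],"turn":0},
    {"linear":[0,0,0.03],"turn":0},
    {"linear":[0,0,0.04],"turn":0},
    {"linear":[0,0,0.04],"turn":0},
    {"linear":[0,0,0.04],"turn":0},
    {"linear":[0,0,0.03],"turn":0},
    {"linear":[0,0,0],"turn":0},
  ],
)

```text
t: 6.7
ee_pos: [630.2, 89.0, 57.2]
orientation: [-2.218, -2.218, 0.011]
ft_force: [-0.1, -0.1, -2.1]
width: 63.9
grasp_force: 30.0
```

Request:
arm_command(
  series=[
    {"linear":[0,0,0.008],"turn":0},
    {"linear":[0,0,0.006],"turn":0},
    {"linear":[0,0,0.002],"turn":0},
    {"linear":[0,0,0],"turn":0},
    {"linear":[0,0,0],"turn":0},
  ],
)

```text
t: 7.2
ee_pos: [633.9, 90.8, 46.6]
orientation: [2.22, 2.222, 0.002]
ft_force: [0.5, -0.1, -2.9]
width: 63.7
grasp_force: 30.0
```

```bash
python3 - <<'E'
from h import *
o=ctrl.get_obs();print(o['ee_pos'].round(1),o['ft_force'].round(1))
d=grab('side','s1');o=ctrl.get_obs();print(o['ee_pos'].round(1),o['ft_force'].round(1))
E
```

```text
[633.9  90.8  46.6] [ 0.5 -0.1 -2.9]
[633.9  90.8  46.5] [ 1.2  0.9 -2.6]
```

Request:
arm_command(
  series=[
    {"linear":[-0.001,0,0.001],"turn":0},
    {"linear":[0,0,0],"turn":0},
    {"linear":[0,0,0],"turn":0},
    {"linear":[0,0,0],"turn":0},
  ],
)

```text
t: 7.65
ee_pos: [633.9, 90.6, 46.2]
orientation: [2.22, 2.222, 0.003]
ft_force: [-2.1, 3.7, 6.5]
width: 63.5
grasp_force: 30.0
```

Request:
arm_command(
  series=[
    {"linear":[0,0,0],"turn":0},
    {"linear":[0,0,0],"turn":0},
    {"linear":[0,0,0],"turn":0},
    {"linear":[0,0,0],"turn":0},
  ],
  jaw=1,
)

```text
t: 8.05
ee_pos: [633.5, 89.6, 44.7]
orientation: [2.22, 2.222, 0.0]
ft_force: [-0.1, 0.8, -0.2]
width: 87.3
grasp_force: 0.0
```

Request:
arm_command(
  series=[
    {"linear":[0,0,-0.03],"turn":0},
    {"linear":[0,0,-0.045],"turn":0},
    {"linear":[0,0,-0.045],"turn":0},
    {"linear":[0,0,-0.045],"turn":0},
    {"linear":[0,0,-0.03],"turn":0},
    {"linear":[0,0,0],"turn":0},
    {"linear":[0,0,0],"turn":0},
  ],
)

```text
t: 8.75
ee_pos: [633.4, 89.6, 240.0]
orientation: [2.22, 2.222, 0.001]
ft_force: [0.1, -0.0, -1.1]
width: 87.7
grasp_force: 0.0
```

```bash
python3 - <<'E'
from fit import *
d=grab('wrist','w4');o=ctrl.get_obs();print(o['ee_pos'].round(1))
print(proj(d,[[633.7,89,79],[633.7,89,3]]))
f=d['frame'].astype(int); hsv=cv2.cvtColor(d['frame'],cv2.COLOR_BGR2HSV)
m=f.max(2)<90; m[225:]=0; circ(d,m,3,(258.,190.))
g=(f[...,1]>f[...,2]+30)&(f[...,1]>f[...,0]+10)
n,l,s,c=cv2.connectedComponentsWithStats(g.astype(np.uint8))
for i in range(1,n):
    if s[i,4]>60: print(s[i],c[i].round(1),ray(d,*c[i],76+3).round(1))
E
```

```text
[632.7  89.5 238.7]
[[257.9892589  184.93786332]
 [257.74405283 173.31757762]]
circle [633.9  88.9  63.7] n 258
[ 95  75  27  28 275] [107.8  88.4] [474.7 193.2  79. ]
[237 150  47  21 121] [260.2 155.1] [636.1 123.2  79. ]
[246 171  24  24 451] [257.4 182.6] [633.   91.7  79. ]
```

View pics/w4.png

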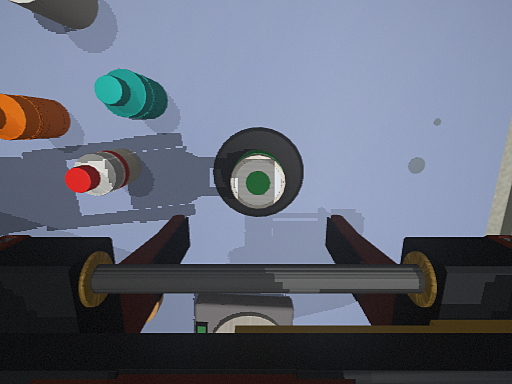

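The wrist view shows the tin upright on the mat, spot at (258,183), about 2.5 mm off centre, which is good enough. Next is the cup.

Request:
arm_command(
  series=[
    {"linear":[0.02,-0.022,0],"turn":0},
    {"linear":[0.03,-0.032,0],"turn":0},
    {"linear":[0.032,-0.034,0],"turn":0},
    {"linear":[0.033,-0.035,0],"turn":0},
    {"linear":[0.033,-0.035,0],"turn":0},
    {"linear":[0.033,-0.035,0],"turn":0},
    {"linear":[0.031,-0.034,0],"turn":0},
    {"linear":[0,0,0],"turn":0},
    {"linear":[0,0,0],"turn":0},
    {"linear":[0,0,0],"turn":0},
  ],
)

```text
t: 9.8
ee_pos: [406.4, 300.8, 238.7]
orientation: [2.221, 2.222, -0.003]
ft_force: [0.0, -0.3, -0.4]
width: 87.6
grasp_force: 0.0
```

```bash
python3 - <<'E'
from fit import *
d=grab('wrist','w5');o=ctrl.get_obs();print(o['ee_pos'].round(1),o['orientation'])
print(proj(d,[[406,302,85],[406,302,0],[580,370,47]]))
E
```

```text
[406.7 300.6 238.9] [-2.22174438e+00 -2.22111649e+00  2.06643749e-03]
[[257.71283858 184.59804308]
 [257.63265404 171.63605661]
 [402.94567712 122.6298361 ]]
```

View pics/w5.png

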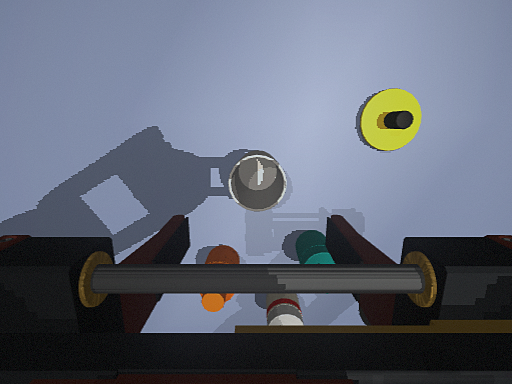

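The cup's rim is centred at (257.8,181.7), about 3 mm further in +y than estimated; the knob is at (402,119).

Request:
arm_command(
  series=[
    {"linear":[0.0035,0,0.035],"turn":0},
    {"linear":[0,0,0.045],"turn":0},
    {"linear":[0,0,0.045],"turn":0},
    {"linear":[0,0,0.035],"turn":0},
    {"linear":[0,0,0.023],"turn":0},
    {"linear":[0,0,0],"turn":0},
    {"linear":[0,0,0],"turn":0},
  ],
)

```text
t: 10.55
ee_pos: [406.8, 304.2, 56.6]
orientation: [-2.222, -2.221, 0.001]
ft_force: [1.0, 0.4, 0.3]
width: 87.8
grasp_force: 0.0
```

Request:
arm_command(
  series=[
    {"linear":[0,0,0],"turn":0},
    {"linear":[0,0,0],"turn":0},
    {"linear":[0,0,0],"turn":0},
    {"linear":[0,0,0],"turn":0},
    {"linear":[0,0,0],"turn":0},
    {"linear":[0,0,0],"turn":0},
  ],
  jaw=-1,
)

```text
t: 11.15
ee_pos: [406.6, 305.5, 57.8]
orientation: [2.22, 2.223, 0.003]
ft_force: [-1.2, -0.5, 7.6]
width: 65.6
grasp_force: 30.0
```

Request:
arm_command(
  series=[
    {"linear":[0,0,-0.02],"turn":0},
    {"linear":[0,0,-0.035],"turn":0},
    {"linear":[0,0,-0.04],"turn":0},
    {"linear":[0,0,-0.04],"turn":0},
    {"linear":[0,0,-0.035],"turn":0},
    {"linear":[0,0,-0.02],"turn":0},
    {"linear":[0,0,0],"turn":0},
    {"linear":[0,0,0],"turn":0},
  ],
)

```text
t: 11.95
ee_pos: [405.8, 304.8, 246.4]
orientation: [2.22, 2.223, 0.0]
ft_force: [0.7, -0.7, -0.6]
width: 65.7
grasp_force: 30.0
```

Request:
arm_command(
  series=[
    {"linear":[-0.025,0.01,0],"turn":0},
    {"linear":[-0.035,0.015,0],"turn":0},
    {"linear":[-0.04,0.018,0],"turn":0},
    {"linear":[-0.04,0.018,0],"turn":0},
    {"linear":[-0.04,0.018,0],"turn":0},
    {"linear":[-0.04,0.018,0],"turn":0},
    {"linear":[-0.04,0.018,0],"turn":0},
    {"linear":[-0.04,0.018,0],"turn":0},
    {"linear":[-0.04,0.018,0],"turn":0},
    {"linear":[-0.04,0.018,0],"turn":0},
  ],
)

```text
t: 12.95
ee_pos: [574.8, -76.5, 244.2]
orientation: [-2.218, -2.22, 0.003]
ft_force: [0.2, 0.1, -0.6]
width: 65.4
grasp_force: 30.0
```

Request:
arm_command(
  series=[
    {"linear":[-0.04,0.018,0],"turn":0},
    {"linear":[-0.035,0.016,0],"turn":0},
    {"linear":[-0.02,0.0105,0],"turn":0},
    {"linear":[0,0,0.02],"turn":0},
    {"linear":[0,0,0.03],"turn":0},
    {"linear":[0,0,0.035],"turn":0},
    {"linear":[0,0,0.03],"turn":0},
    {"linear":[0,0,0.015],"turn":0},
    {"linear":[0,0,0],"turn":0},
    {"linear":[0,0,0],"turn":0},
  ],
)

```text
t: 13.95
ee_pos: [620.3, -169.8, 116.6]
orientation: [-2.22, -2.222, 0.0]
ft_force: [-0.5, -0.6, -0.6]
width: 65.8
grasp_force: 30.0
```

```bash
python3 - <<'E'
from fit import *
d=grab('scene','c6');o=ctrl.get_obs();print(o['ee_pos'].round(1),o['orientation'],o['ft_force'])
e=grab('side','s6')
p=[[619.5,-170.5,45],[633.7,89,3]]
print(proj(d,p),proj(e,p))
cv2.imwrite('pics/c6b.png',np.hstack([cv2.resize(d['frame'][110:250,120:270],None,fx=2.6,fy=2.6,interpolation=2),cv2.resize(e['frame'][90:230,200:350],None,fx=2.6,fy=2.6,interpolation=2)]))
E
```

```text
[ 620.9 -170.   117.5] [2.21945704e+00 2.22177475e+00 1.02624661e-03] [ 0.16838746  0.34362003 -0.61862461]
[[191.11631266 186.5732586 ]
 [225.32361929 255.22026199]] [[273.69416047 162.97794854]
 [214.19224254 204.97245218]]
```

View pics/c6b.png

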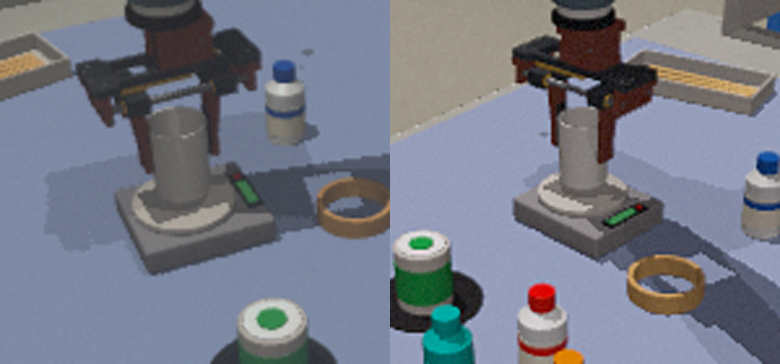

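The crops show the cup hanging centred above the pan, about 15 mm up. I'll lower it.

Request:
arm_command(
  series=[
    {"linear":[0,0,0.007],"turn":0},
    {"linear":[0,0,0.005],"turn":0},
    {"linear":[0,0,0.002],"turn":0},
    {"linear":[0,0,0.001],"turn":0},
    {"linear":[0,0,0],"turn":0},
    {"linear":[0,0,0],"turn":0},
  ],
)

```text
t: 14.65
ee_pos: [620.0, -169.9, 102.8]
orientation: [2.22, 2.223, -0.0]
ft_force: [-4.2, 0.4, 9.3]
width: 65.2
grasp_force: 30.0
```

Request:
arm_command(
  series=[
    {"linear":[0,0,0.001],"turn":0},
    {"linear":[0,0,0],"turn":0},
    {"linear":[0,0,0],"turn":0},
  ],
)

```text
t: 14.95
ee_pos: [620.0, -170.0, 102.8]
orientation: [2.22, 2.222, -0.0]
ft_force: [-7.5, 0.8, 16.1]
width: 65.8
grasp_force: 30.0
```

Contact. I'll release, retreat upward and back in -y so the wrist camera sees the cup.

Request:
arm_command(
  series=[
    {"linear":[0,0,-0.001],"turn":0},
    {"linear":[0,0,0],"turn":0},
    {"linear":[0,0,0],"turn":0},
  ],
)

```text
t: 15.25
ee_pos: [620.0, -170.0, 102.8]
orientation: [2.22, 2.222, -0.0]
ft_force: [-5.0, 0.7, 9.7]
width: 65.6
grasp_force: 30.0
```

Request:
arm_command(
  series=[
    {"linear":[0,0,0],"turn":0},
    {"linear":[0,0,0],"turn":0},
    {"linear":[0,0,0],"turn":0},
    {"linear":[0,0,0],"turn":0},
  ],
  jaw=1,
)

```text
t: 15.65
ee_pos: [620.1, -169.8, 101.5]
orientation: [-2.22, -2.222, 0.0]
ft_force: [-0.6, 0.4, 0.1]
width: 87.5
grasp_force: 0.0
```

Request:
arm_command(
  series=[
    {"linear":[0,0,-0.02],"turn":0},
    {"linear":[0,0,-0.035],"turn":0},
    {"linear":[0,0,-0.04],"turn":0},
    {"linear":[0,0,-0.04],"turn":0},
    {"linear":[0,0,-0.03],"turn":0},
    {"linear":[0,0,-0.02],"turn":0},
    {"linear":[0,0,0],"turn":0},
    {"linear":[0,0,0],"turn":0},
    {"linear":[0,0,0],"turn":0},
  ],
)

```text
t: 16.55
ee_pos: [619.3, -169.6, 284.7]
orientation: [-2.219, -2.221, 0.002]
ft_force: [0.2, 0.6, -1.1]
width: 87.7
grasp_force: 0.0
```

```bash
python3 - <<'E'
from fit import *
d=grab('wrist','w7');o=ctrl.get_obs();print(o['ee_pos'].round(1))
print(proj(d,[[619.5,-170.5,130],[619.5,-170.5,45]]))
cv2.imwrite('pics/w7b.png',cv2.resize(d['frame'][100:270,150:370],None,fx=3,fy=3,interpolation=2))
E
```

```text
[ 619.3 -169.6  284.6]
[[258.492698   186.54022504]
 [258.34221123 173.33813658]]
```

View pics/w7b.png

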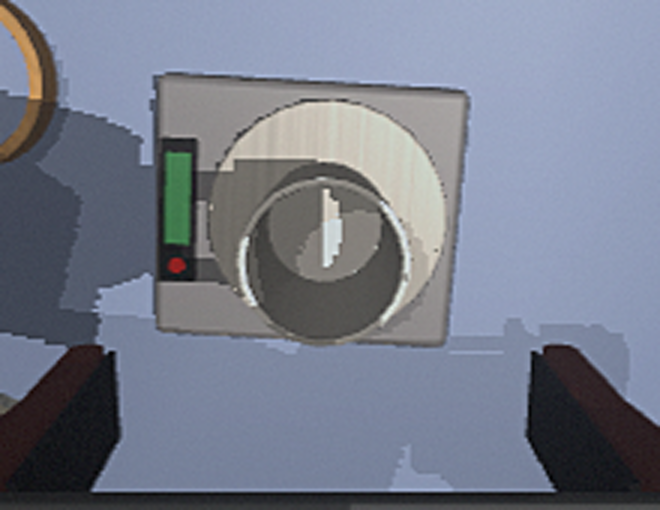

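The wrist view shows the cup's rim at (258.3,187) and the pan at (259,172.7) in full-frame pixels. The cup stands centred to about 1 mm. Now the lid.

Request:
arm_command(
  series=[
    {"linear":[0.025,-0.001,0],"turn":0},
    {"linear":[0.035,-0.002,0],"turn":0},
    {"linear":[0.04,-0.003,0],"turn":0},
    {"linear":[0.04,-0.003,0],"turn":0},
    {"linear":[0.045,-0.003,0],"turn":0},
    {"linear":[0.045,-0.003,0],"turn":0},
    {"linear":[0.045,-0.003,0],"turn":0},
    {"linear":[0.045,-0.003,0],"turn":0},
    {"linear":[0.045,-0.003,0],"turn":0},
    {"linear":[0.045,-0.003,0],"turn":0},
  ],
)

```text
t: 17.6
ee_pos: [591.8, 241.8, 285.1]
orientation: [-2.22, -2.222, 0.003]
ft_force: [0.4, 0.7, -0.8]
width: 88.0
grasp_force: 0.0
```

Request:
arm_command(
  series=[
    {"linear":[0.045,-0.003,0],"turn":0},
    {"linear":[0.04,-0.004,0.01],"turn":0},
    {"linear":[0.03,-0.003,0.03],"turn":0},
    {"linear":[0.015,-0.002,0.03],"turn":0},
    {"linear":[0,0,0.03],"turn":0},
    {"linear":[0,0,0.03],"turn":0},
    {"linear":[0,0,0],"turn":0},
    {"linear":[0,0,0],"turn":0},
    {"linear":[0,0,0],"turn":0},
  ],
)

```text
t: 18.5
ee_pos: [581.5, 370.5, 158.1]
orientation: [2.22, 2.222, 0.003]
ft_force: [-0.4, -0.5, -0.3]
width: 88.0
grasp_force: 0.0
```

```bash
python3 - <<'E'
from fit import *
d=grab('wrist','w8');o=ctrl.get_obs();print(o['ee_pos'].round(1))
print(proj(d,[[580,370,47],[580,370,13],[o['ee_pos'][0],o['ee_pos'][1],47]]))
hsv=cv2.cvtColor(d['frame'],cv2.COLOR_BGR2HSV)
m=(abs(hsv[...,0].astype(int)-28)<8)&(hsv[...,1]>120); m[225:]=0
circ(d,m,13,(257.,175.))
cv2.imwrite('pics/w8b.png',cv2.resize(d['frame'][100:250,150:370],None,fx=3,fy=3,interpolation=2))
E
```

```text
[581.6 370.5 158.5]
[[256.34023145 196.08348412]
 [256.36163677 188.10522262]
 [258.03617893 195.56947957]]
circle [581.3 373.8  38.9] n 200
```

View pics/w8b.png

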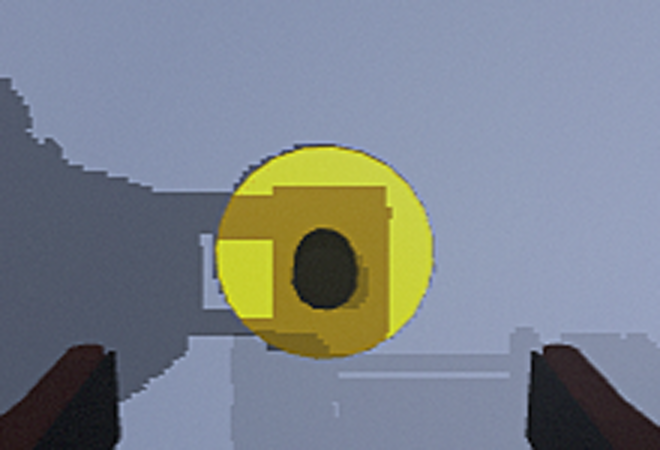

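The lid's disc is centred at (258.2,183.8) and the knob top at about (258.3,192.3), so I'll shift +3 mm in y.

Request:
arm_command(
  series=[
    {"linear":[0.003,0,0.03],"turn":0},
    {"linear":[0,0,0.035],"turn":0},
    {"linear":[0,0,0.03],"turn":0},
    {"linear":[0,0,0.017],"turn":0},
    {"linear":[0,0,0.007],"turn":0},
    {"linear":[0,0,0],"turn":0},
    {"linear":[0,0,0],"turn":0},
    {"linear":[0,0,0],"turn":0},
  ],
)

```text
t: 19.35
ee_pos: [581.6, 373.8, 39.5]
orientation: [2.22, 2.222, 0.004]
ft_force: [-0.1, 0.0, 0.1]
width: 87.9
grasp_force: 0.0
```

```bash
python3 - <<'E'
from fit import *
d=grab('wrist','w9');o=ctrl.get_obs();print(o['ee_pos'].round(1),o['orientation'],o['ft_force'])
e=grab('side','s9')
print(proj(d,[[581.3,374,47],[o['ee_pos'][0],o['ee_pos'][1],47]]))
cv2.imwrite('pics/w9b.png',np.hstack([d['frame'],cv2.resize(e['frame'][170:290,90:185],None,fx=3,fy=3.2,interpolation=2)]))
E
```

```text
[581.5 373.7  39.3] [2.21995054 2.22217435 0.00372622] [-0.95997568 -0.26454436  0.59140306]
[[258.32255907 250.61526003]
 [258.61057491 251.14716261]]
```

View pics/w9b.png

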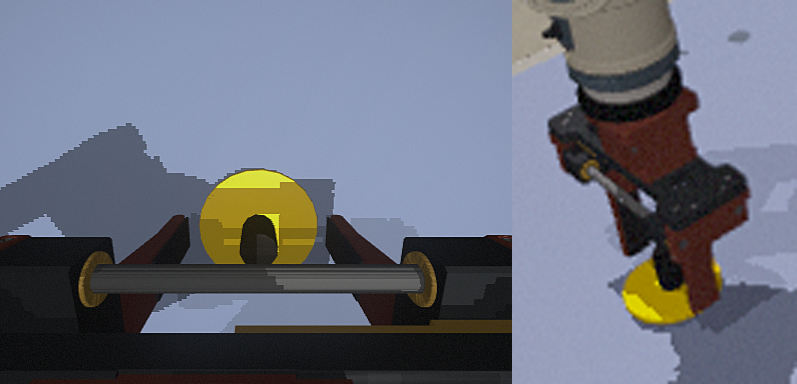

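The knob is between the fingers at column 259, aligned. Lower 2 mm and grip.

Request:
arm_command(
  series=[
    {"linear":[0,0,0.002],"turn":0},
    {"linear":[0,0,0],"turn":0},
  ],
)

```text
t: 19.65
ee_pos: [580.6, 373.1, 35.8]
orientation: [2.22, 2.223, 0.0]
ft_force: [-0.1, 0.4, -1.1]
width: 87.9
grasp_force: 0.0
```

Request:
arm_command(
  series=[
    {"linear":[0,0,0],"turn":0},
    {"linear":[0,0,0],"turn":0},
    {"linear":[0,0,0],"turn":0},
    {"linear":[0,0,0],"turn":0},
    {"linear":[0,0,0],"turn":0},
    {"linear":[0,0,0],"turn":0},
    {"linear":[0,0,0],"turn":0},
    {"linear":[0,0,0],"turn":0},
  ],
  jaw=-1,
)

```text
t: 20.45
ee_pos: [580.6, 373.1, 35.7]
orientation: [-2.22, -2.223, 0.0]
ft_force: [0.3, -0.0, 0.4]
width: 27.2
grasp_force: 0.0
```

Request:
arm_command(
  series=[
    {"linear":[0,0,-0.02],"turn":0},
    {"linear":[0,0,-0.035],"turn":0},
    {"linear":[0,0,-0.04],"turn":0},
    {"linear":[0,0,-0.04],"turn":0},
    {"linear":[0,0,-0.04],"turn":0},
    {"linear":[0,0,-0.02],"turn":0},
    {"linear":[0,0,0],"turn":0},
    {"linear":[0,0,0],"turn":0},
  ],
)

```text
t: 21.25
ee_pos: [580.3, 373.0, 231.2]
orientation: [2.22, 2.222, 0.001]
ft_force: [-0.1, -0.6, -1.2]
width: 21.3
grasp_force: 29.9
```

```bash
python3 - <<'E'
from fit import *
d=grab('wrist','w10');o=ctrl.get_obs();print(o['ee_pos'].round(1),o['orientation'],o['ft_force'])
hsv=cv2.cvtColor(d['frame'],cv2.COLOR_BGR2HSV)
for w in ('w9','w10'):
    e=dict(np.load(f'pics/{w}.npz'));h=cv2.cvtColor(e['frame'],cv2.COLOR_BGR2HSV)
    m=(abs(h[...,0].astype(int)-27)<8)&(h[...,1]>140);m[262:]=0;m[:,:195]=0;m[:,325:]=0
    ys,xs=np.where(m); print(w,xs.min(),xs.max(),ys.min())
E
```

```text
[579.8 372.6 229.8] [-2.22009812 -2.22226123  0.00253188] [0.01363795 0.55825733 0.01506441]
w9 199 316 169
w10 199 314 167
```

The jaws closed fully only as the lift began, so I need to know where on the knob the grip is.

```bash
python3 - <<'E'
from fit import *
a=np.linspace(0,2*np.pi,400)
for w,tcp in (('w9',(581.5,373.7,39.3)),('w10',(580.0,372.8,230.5))):
    e=dict(np.load(f'pics/{w}.npz'))
    for rel in (-22,-24,-26,-28,-30,-34):
        P=np.c_[tcp[0]+40*np.cos(a),tcp[1]+40*np.sin(a),np.full(400,tcp[2]+rel)]
        q=proj(e,P); print(w,rel,q[:,0].min().round(1),q[:,0].max().round(1),q[:,1].min().round(1))
e=dict(np.load('pics/w10.npz'));s=grab('side','s10');c=grab('scene','c10')
print(proj(s,[580,373,207]),proj(c,[580,373,207]))
q=proj(s,[580,373,207])[0].astype(int);r=proj(c,[580,373,207])[0].astype(int)
cr=lambda f,q:cv2.resize(f[max(q[1]-60,0):q[1]+50,max(q[0]-45,0):q[0]+45],(270,330),interpolation=2)
cv2.imwrite('pics/g10.png',np.hstack([cr(s['frame'],q),cr(c['frame'],r)]))
E
```

```text
w9 -22 197.0 319.6 169.9
w9 -24 197.6 318.9 169.3
w9 -26 198.3 318.2 168.8
w9 -28 198.9 317.5 168.3
w9 -30 199.5 316.9 167.9
w9 -34 200.7 315.6 166.9
w10 -22 196.9 319.1 169.9
w10 -24 197.6 318.4 169.4
w10 -26 198.2 317.8 168.9
w10 -28 198.8 317.1 168.4
w10 -30 199.4 316.5 167.9
w10 -34 200.6 315.2 166.9
[[128.73813629 192.95522364]] [[320.40211037 265.8013113 ]]
```

View pics/g10.png

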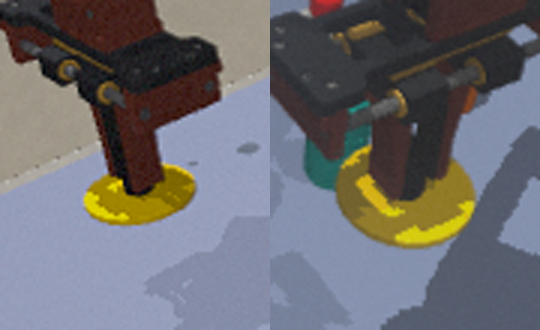

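The lid hangs level, gripped about 7 mm higher on the knob than planned, which is secure. Carrying it to the cup.

Request:
arm_command(
  series=[
    {"linear":[-0.02,0.001,0],"turn":0},
    {"linear":[-0.035,0.003,0],"turn":0},
    {"linear":[-0.04,0.003,0],"turn":0},
    {"linear":[-0.04,0.003,0],"turn":0},
    {"linear":[-0.04,0.003,0],"turn":0},
    {"linear":[-0.04,0.003,0],"turn":0},
    {"linear":[-0.04,0.003,0],"turn":0},
    {"linear":[-0.04,0.003,0],"turn":0},
    {"linear":[-0.04,0.003,0],"turn":0},
    {"linear":[-0.04,0.003,0],"turn":0},
  ],
)

```text
t: 22.4
ee_pos: [607.8, -4.4, 229.6]
orientation: [-2.22, -2.221, 0.003]
ft_force: [0.3, -0.1, -0.6]
width: 21.5
grasp_force: 29.9
```

Request:
arm_command(
  series=[
    {"linear":[-0.04,0.003,0],"turn":0},
    {"linear":[-0.04,0.003,0],"turn":0},
    {"linear":[-0.04,0.003,0],"turn":0},
    {"linear":[-0.03,0.002,0],"turn":0},
    {"linear":[-0.019,0.001,0],"turn":0},
    {"linear":[0,0.001,0.02],"turn":0},
    {"linear":[0,0,0.015],"turn":0},
    {"linear":[0,0,0],"turn":0},
    {"linear":[0,0,0],"turn":0},
    {"linear":[0,0,0],"turn":0},
  ],
)

```text
t: 23.4
ee_pos: [622.5, -170.3, 196.2]
orientation: [2.219, 2.223, 0.0]
ft_force: [0.8, -0.2, -0.1]
width: 21.2
grasp_force: 29.9
```

```bash
python3 - <<'E'
from fit import *
d=grab('scene','c11');o=ctrl.get_obs();print(o['ee_pos'].round(1),o['orientation'],o['ft_force'])
e=grab('side','s11')
cv2.imwrite('pics/c11b.png',np.hstack([cv2.resize(d['frame'][90:220,130:260],None,fx=3,fy=3,interpolation=2),cv2.resize(e['frame'][70:200,210:340],None,fx=3,fy=3,interpolation=2)]))
E
```

```text
[ 622.6 -170.4  196.5] [2.21865111e+00 2.22284987e+00 8.73271671e-04] [ 0.33792705 -1.25539044 -1.19317432]
```

View pics/c11b.png

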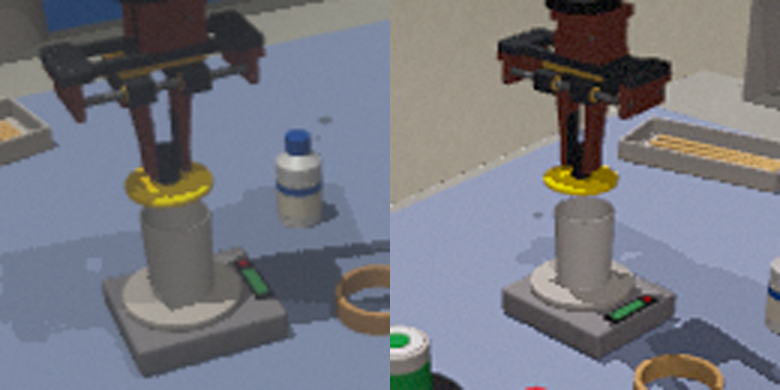

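The lid is level and about 2 mm too far in +x, as the TCP reading also says. Correct that and lower.

Request:
arm_command(
  series=[
    {"linear":[0,-0.0025,0],"turn":0},
    {"linear":[0,0,0.008],"turn":0},
    {"linear":[0,0,0.008],"turn":0},
    {"linear":[0,0,0.006],"turn":0},
    {"linear":[0,0,0.003],"turn":0},
    {"linear":[0,0,0],"turn":0},
    {"linear":[0,0,0],"turn":0},
  ],
)

```text
t: 24.2
ee_pos: [619.7, -170.8, 170.6]
orientation: [-2.22, -2.222, 0.0]
ft_force: [1.1, 0.8, -0.3]
width: 21.6
grasp_force: 29.9
```

Request:
arm_command(
  series=[
    {"linear":[0,0,0.002],"turn":0},
    {"linear":[0,0,0],"turn":0},
    {"linear":[0,0,0],"turn":0},
  ],
)

```text
t: 24.5
ee_pos: [619.7, -170.8, 168.8]
orientation: [2.22, 2.222, 0.0]
ft_force: [-0.2, -0.8, -0.3]
width: 21.6
grasp_force: 29.9
```

Request:
arm_command(
  series=[
    {"linear":[0,0,0.001],"turn":0},
    {"linear":[0,0,0.001],"turn":0},
    {"linear":[0,0,0],"turn":0},
    {"linear":[0,0,0],"turn":0},
  ],
)

```text
t: 24.9
ee_pos: [619.6, -170.8, 166.7]
orientation: [-2.22, -2.223, 0.0]
ft_force: [-0.4, 0.1, 0.8]
width: 21.3
grasp_force: 29.9
```

Request:
arm_command(
  series=[
    {"linear":[0,0,0.001],"turn":0},
    {"linear":[0,0,0],"turn":0},
    {"linear":[0,0,0],"turn":0},
  ],
)

```text
t: 25.2
ee_pos: [619.7, -170.8, 165.7]
orientation: [2.22, 2.222, 0.0]
ft_force: [-0.4, 0.3, -0.4]
width: 21.4
grasp_force: 29.9
```

Request:
arm_command(
  series=[
    {"linear":[0,0,0.001],"turn":0},
    {"linear":[0,0,0],"turn":0},
    {"linear":[0,0,0],"turn":0},
  ],
)

```text
t: 25.5
ee_pos: [620.2, -171.0, 165.4]
orientation: [2.219, 2.222, 0.001]
ft_force: [-0.1, 0.3, 6.2]
width: 21.4
grasp_force: 30.0
```

Request:
arm_command(
  series=[
    {"linear":[0,0,0.001],"turn":0},
    {"linear":[0,0,0],"turn":0},
    {"linear":[0,0,0],"turn":0},
  ],
)

```text
t: 25.8
ee_pos: [620.4, -171.1, 165.3]
orientation: [2.219, 2.221, 0.002]
ft_force: [-1.7, 0.4, 10.5]
width: 21.7
grasp_force: 30.0
```

Request:
arm_command(
  series=[
    {"linear":[0,0,0.001],"turn":0},
    {"linear":[0,0,0],"turn":0},
    {"linear":[0,0,0],"turn":0},
  ],
)

```text
t: 26.1
ee_pos: [620.6, -171.1, 165.2]
orientation: [2.219, 2.221, 0.002]
ft_force: [-4.3, 1.6, 17.6]
width: 21.4
grasp_force: 30.0
```

Contact at 165.4 mm, which matches a seated lid. I'll unload, release and rise.

Request:
arm_command(
  series=[
    {"linear":[0,0,-0.002],"turn":0},
    {"linear":[0,0,0],"turn":0},
    {"linear":[0,0,0],"turn":0},
  ],
)

```text
t: 26.4
ee_pos: [620.3, -171.0, 165.3]
orientation: [2.219, 2.222, 0.001]
ft_force: [-0.5, -0.2, 7.0]
width: 21.3
grasp_force: 30.0
```

Request:
arm_command(
  series=[
    {"linear":[0,0,0],"turn":0},
    {"linear":[0,0,0],"turn":0},
    {"linear":[0,0,0],"turn":0},
    {"linear":[0,0,0],"turn":0},
    {"linear":[0,0,0],"turn":0},
    {"linear":[0,0,0],"turn":0},
    {"linear":[0,0,0],"turn":0},
    {"linear":[0,0,0],"turn":0},
  ],
  jaw=1,
)

```text
t: 27.2
ee_pos: [619.6, -170.8, 164.7]
orientation: [-2.22, -2.223, 0.0]
ft_force: [0.1, -0.5, -0.1]
width: 81.6
grasp_force: 0.0
```

Request:
arm_command(
  series=[
    {"linear":[0,0,-0.015],"turn":0},
    {"linear":[0,0,-0.03],"turn":0},
    {"linear":[0,0,-0.04],"turn":0},
    {"linear":[0,0,-0.03],"turn":0},
    {"linear":[0,0,-0.015],"turn":0},
    {"linear":[0,0,0],"turn":0},
    {"linear":[0,0,0],"turn":0},
  ],
)

```text
t: 27.9
ee_pos: [619.1, -170.7, 293.9]
orientation: [-2.22, -2.222, 0.001]
ft_force: [-0.6, -0.3, -0.1]
width: 88.1
grasp_force: 0.0
```

```bash
python3 - <<'E'
from fit import *
w=grab('wrist','w12');d=grab('scene','c12');e=grab('side','s12');o=ctrl.get_obs();print(o['ee_pos'].round(1))
f=lambda i:cv2.resize(i,(260,260),interpolation=2)
cv2.imwrite('pics/c12b.png',np.hstack([f(w['frame'][120:250,193:323]),f(d['frame'][100:230,130:260]),f(e['frame'][90:220,210:340])]))
hsv=cv2.cvtColor(w['frame'],cv2.COLOR_BGR2HSV)
m=(abs(hsv[...,0].astype(int)-27)<8)&(hsv[...,1]>120); m[240:]=0
circ(w,m,136,(258.,185.))
E
```

```text
[ 618.7 -170.6  292.6]
circle [ 618.9 -169.7   39. ] n 193
```

View pics/c12b.png

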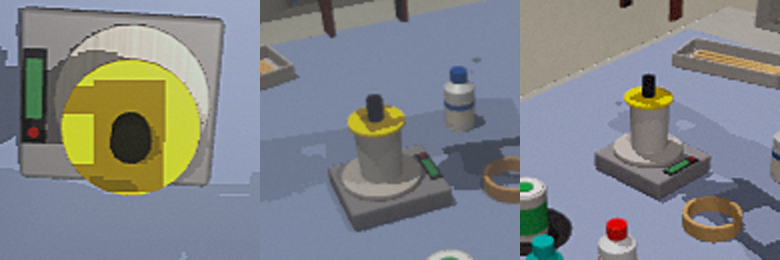

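The lid sits level and centred on the cup (fit 618.9,-169.7). Next is the hardener, with the red cap found by colour.

Request:
arm_command(
  series=[
    {"linear":[0.02,-0.013,0],"turn":0},
    {"linear":[0.035,-0.022,0],"turn":0},
    {"linear":[0.035,-0.024,0],"turn":0},
    {"linear":[0.04,-0.025,0],"turn":0},
    {"linear":[0.04,-0.026,0],"turn":0},
    {"linear":[0.04,-0.026,0.01],"turn":0},
    {"linear":[0.035,-0.022,0.02],"turn":0},
    {"linear":[0.025,-0.017,0.02],"turn":0},
    {"linear":[0,0,0],"turn":0},
    {"linear":[0,0,0],"turn":0},
  ],
)

```text
t: 29.05
ee_pos: [443.9, 99.3, 243.9]
orientation: [-2.218, -2.224, 0.003]
ft_force: [0.5, -0.1, -0.9]
width: 87.8
grasp_force: 0.0
```

```bash
cat > red.py <<'E'
from fit import *
def red(d,z,lo=0):
    f=d['frame'].astype(int); m=(f[...,2]>120)&(f[...,1]<70)&(f[...,0]<70)&(f[...,2]-f[...,1]>90)
    n,l,s,c=cv2.connectedComponentsWithStats(m.astype(np.uint8))
    for i in range(1,n):
        if s[i,4]>25: print(s[i],c[i].round(1),ray(d,*c[i],z).round(1))
E
python3 - <<'E'
from red import *
import time
d=grab('wrist','w13');o=ctrl.get_obs();print(o['ee_pos'].round(1),o['orientation'].round(3))
print(proj(d,[[444,99,105],[444,99,0],[o['ee_pos'][0],o['ee_pos'][1],105]]))
red(d,105)
for w,zz in(('c12',98),('s12',98),('w4',105)): print(w);red(dict(np.load(f'pics/{w}.npz')),zz)
E
```

```text
[444.8  98.9 244.5] [ 2.220e+00  2.223e+00 -1.000e-03]
[[258.3076616  189.01691684]
 [258.10109193 172.12179212]
 [259.08443487 189.15433051]]
[246 176  25  24 452] [258.  187.8] [443.6 100.4 105. ]
c12
[289 201  10   6  49] [293.4 203.3] [440.7  91.3  98. ]
s12
[253 199  10  11  85] [257.8 204.2] [444.  101.1  98. ]
[250 222  16   5  37] [257.3 224.5] [387.3 165.6  98. ]
w4
[ 65 168  26  25 508] [ 77.6 179.8] [444.6  99.9 105. ]
```

Request:
arm_command(
  series=[
    {"linear":[0.001,0,0.03],"turn":0},
    {"linear":[0,0,0.045],"turn":0},
    {"linear":[0,0,0.045],"turn":0},
    {"linear":[0,0,0.04],"turn":0},
    {"linear":[0,0,0.025],"turn":0},
    {"linear":[0,0,0],"turn":0},
    {"linear":[0,0,0],"turn":0},
  ],
)

```text
t: 29.8
ee_pos: [445.4, 99.4, 59.9]
orientation: [2.222, 2.221, -0.0]
ft_force: [-0.3, -0.3, 0.0]
width: 87.6
grasp_force: 0.0
```

Request:
arm_command(
  series=[
    {"linear":[0,0,0],"turn":0},
    {"linear":[0,0,0],"turn":0},
    {"linear":[0,0,0],"turn":0},
    {"linear":[0,0,0],"turn":0},
    {"linear":[0,0,0],"turn":0},
    {"linear":[0,0,0],"turn":0},
    {"linear":[0,0,0],"turn":0},
    {"linear":[0,0,0],"turn":0},
  ],
  jaw=-1,
)

```text
t: 30.6
ee_pos: [444.5, 100.1, 60.1]
orientation: [2.22, 2.223, 0.001]
ft_force: [-1.3, 0.4, 6.3]
width: 49.5
grasp_force: 30.0
```

Request:
arm_command(
  series=[
    {"linear":[0,0,-0.02],"turn":0},
    {"linear":[0,0,-0.035],"turn":0},
    {"linear":[0,0,-0.04],"turn":0},
    {"linear":[0,0,-0.035],"turn":0},
    {"linear":[0,0,-0.02],"turn":0},
    {"linear":[-0.02,0.025,0],"turn":0},
    {"linear":[-0.027,0.035,0],"turn":0},
    {"linear":[-0.03,0.038,0],"turn":0},
    {"linear":[-0.03,0.038,0],"turn":0},
    {"linear":[-0.022,0.03,0],"turn":0},
  ],
)

```text
t: 31.6
ee_pos: [612.0, -30.7, 209.3]
orientation: [2.221, 2.222, -0.0]
ft_force: [-0.3, 0.3, -0.3]
width: 49.4
grasp_force: 30.0
```

Request:
arm_command(
  series=[
    {"linear":[-0.012,0.016,0],"turn":0},
    {"linear":[0,0,0.02],"turn":0},
    {"linear":[0,0,0.035],"turn":0},
    {"linear":[0,0,0.04],"turn":0},
    {"linear":[0,0,0.03],"turn":0},
    {"linear":[0,0,0.015],"turn":0},
    {"linear":[0,0,0],"turn":0},
    {"linear":[0,0,0],"turn":0},
    {"linear":[0,0,0],"turn":0},
  ],
)

```text
t: 32.5
ee_pos: [627.8, -40.9, 71.5]
orientation: [2.219, 2.221, 0.003]
ft_force: [-0.3, 0.3, -1.0]
width: 49.4
grasp_force: 30.0
```

Request:
arm_command(
  series=[
    {"linear":[0,-0.001,0.005],"turn":0},
    {"linear":[0,0,0.004],"turn":0},
    {"linear":[0,0,0.001],"turn":0},
    {"linear":[0,0,0],"turn":0},
    {"linear":[0,0,0],"turn":0},
  ],
)

```text
t: 33.0
ee_pos: [625.5, -40.8, 60.1]
orientation: [-2.22, -2.223, -0.0]
ft_force: [-2.6, 0.6, 4.6]
width: 49.5
grasp_force: 30.0
```

Request:
arm_command(
  series=[
    {"linear":[0,0,0.001],"turn":0},
    {"linear":[0,0,0],"turn":0},
    {"linear":[0,0,0],"turn":0},
  ],
)

```text
t: 33.3
ee_pos: [625.5, -40.9, 60.1]
orientation: [2.22, 2.223, -0.0]
ft_force: [-6.9, 0.1, 13.6]
width: 49.2
grasp_force: 30.0
```

Contact. I'll release, rise and check.

Request:
arm_command(
  series=[
    {"linear":[0,0,-0.001],"turn":0},
    {"linear":[0,0,0],"turn":0},
    {"linear":[0,0,0],"turn":0},
  ],
)

```text
t: 33.6
ee_pos: [625.7, -40.8, 60.1]
orientation: [2.22, 2.222, 0.0]
ft_force: [-2.8, 0.4, 6.7]
width: 49.9
grasp_force: 30.0
```

Request:
arm_command(
  series=[
    {"linear":[0,0,0],"turn":0},
    {"linear":[0,0,0],"turn":0},
    {"linear":[0,0,0],"turn":0},
    {"linear":[0,0,0],"turn":0},
    {"linear":[0,0,0],"turn":0},
    {"linear":[0,0,0],"turn":0},
  ],
  jaw=1,
)

```text
t: 34.2
ee_pos: [625.5, -40.8, 59.6]
orientation: [-2.22, -2.223, 0.0]
ft_force: [0.7, -0.2, 0.7]
width: 87.6
grasp_force: 0.0
```

Request:
arm_command(
  series=[
    {"linear":[0,0,-0.02],"turn":0},
    {"linear":[0,0,-0.035],"turn":0},
    {"linear":[0,0,-0.04],"turn":0},
    {"linear":[0,0,-0.04],"turn":0},
    {"linear":[0,0,-0.04],"turn":0},
    {"linear":[0,0,-0.025],"turn":0},
    {"linear":[0,0,0],"turn":0},
    {"linear":[0,0,0],"turn":0},
  ],
)

```text
t: 35.0
ee_pos: [625.3, -40.8, 259.7]
orientation: [2.22, 2.222, 0.001]
ft_force: [0.1, 0.6, -0.4]
width: 87.9
grasp_force: 0.0
```

```bash
python3 - <<'E'
from red import *
w=grab('wrist','w14');d=grab('scene','c14');e=grab('side','s14');o=ctrl.get_obs();print(o['ee_pos'].round(1))
print('w');red(w,105)
f=w['frame'].astype(int)
m=f.max(2)<90; m[200:]=0
for c in cv2.findContours(m.astype(np.uint8),0,1)[0]:
    if cv2.contourArea(c)>300: print('dark',cv2.boundingRect(c)); x,y,a,b=cv2.boundingRect(c); circ(w,m,3,(x+a/2,y+b/2))
print(proj(w,[[626.6,-40.8,105],[633.7,89,3]]))
cv2.imwrite('pics/f14.png',np.vstack([np.hstack([w['frame'][:225,100:500],e['frame'][90:315,130:400]]),cv2.resize(d['frame'][110:335],None,fx=670/512,fy=1.3)]))
E
```

```text
[624.5 -40.7 257.7]
w
[246 175  23  22 401] [257.4 185.5] [624.8 -40.6 105. ]
dark (0, 135, 103, 65)
circle [293.6 -55.   56.5] n 305
dark (217, 26, 94, 100)
circle [633.7  88.5  63.7] n 275
dark (129, 0, 41, 18)
circle [  -5993.9 -228268.1  228538.4] n 90
dark (0, 0, 68, 39)
circle [330.9 153.3  25.2] n 224
[[258.9436832  185.62399257]
 [263.92830439  77.36852625]]
```

View pics/f14.png

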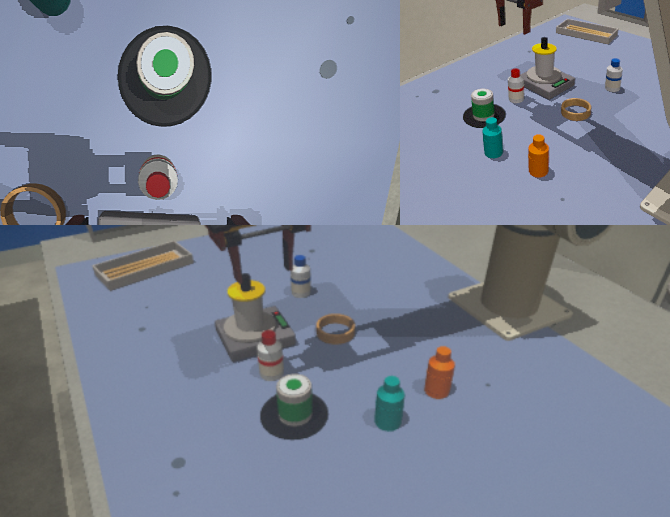

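The last picture shows every part upright and in place: red cap at (157,185), about 2 mm from the midpoint, tin on the mat, lidded cup on the pan, bystanders untouched.

```bash
python3 -c "
from workcell import ctrl
print(ctrl.close_job())"
```

```text
the job is handed in; nothing more can be done
None
```

The mixing place is set out and handed in at about 35 s, with no verdict reported: tin on the mat (about 3 mm off centre), cup centred on the pan with its lid on, hardener within about 2 mm of the midpoint, all upright and let go, bystanders and look-alikes untouched.

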